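# Make up the trimming kit and the kiln-loading kit

## Robot

A 6-joint arm with a two-finger parallel gripper is mounted at the origin on the work surface. World frame = base frame: x ahead of the robot, y to its left, z up, the work surface at z = 0. Lengths are in mm, angles in rad, forces in N, time in s.
With the tool pointing down it reaches from about 350 to 775 mm from the base axis. Payload 7.3 kg.
Tool frame: the origin (TCP) lies midway between the tips of the shut fingers; the grasp point (between the pads) lies 19 mm behind it; z points along the fingers, y is the line along which they close (so a half turn about z gives the same grasp; the last joint's range is limited). The gripper opens to 92 mm and grips with 3 to 60 N. Pads are 19 mm wide; open, the fingers measure 130 mm over their backs; the gripper's body (75 mm by 190 mm) begins 47 mm behind the grasp point.
Start: joints at [-1.362, 0.342, 1.524, -0, 1.275, -0.146], TCP at [182.41, -492.313, 226.741] pointing down, gripper open.
Joint ranges: [-2.53, 2.53], [-0.77, 2.02], [0.04, 2.7], [-1, 4.14], [0.28, 2.66], [-3.11, 3.11]. Speed limits (rad/s): [2.57, 2.57, 3.14, 3.14, 3.14, 3.14].

## Interface

Orientations are given as [roll, pitch, yaw] about the fixed x, y, z axes, in that order (R = Rz(yaw) Ry(pitch) Rx(roll)).
In Python, from plant import monitor, optics, workorder gives the robot as it stands. The module is installed in compiled form; this text tells all that it offers.
- The arm moves only by the tool servo_tool, never from a script. Its arguments are lists of equal length, an entry for each row: "linear": the shift along the tool's x, y, z as a fraction of full scale, a list of three; "spin": the turn about the tool's z as a fraction of full scale. In form: {"linear": [[dx, dy, dz], ...], "spin": [spin, ...]}. A call has exactly 8 rows; each row shifts and turns the commanded pose from where the row before left it, along the tool's axes as they then stand; what a row does not reach is not made up. Full scale, the value 1, is 200 mm for a shift and 90 degrees for a turn. A row lasts 1/8 s, in which the tool goes at most 62.5 mm and 10.7 degrees, less where a joint would pass 70% of its speed; a pose out of reach is approached as far as the arm can. A call with a number of a shift or a turn outside -1 to 1 is refused whole. A call with a gripper value outside its range is refused whole. "hand" is the opening, from -1 (shut) to 1 (fully open), set as the call begins (left out, the last holds). The fingers move at their own pace and stop on an object; the grip force is fixed at half the most. Time passes only in rows, so rows that do not move let the fingers close, or fill a call up. It gives the time, the measured TCP pose, the force, the opening and the grip force at its end, in the units of the state.
- monitor.get_obs(): the state, without advancing time (a new reading comes with each control period).
- optics.capture(name): name is "side" or "top" or "wrist"; returns a dict with "frame" (480x640x3 uint8, blue, green, red), "K" (3x3 intrinsics, pixels), "D" ([k1, k2, p1, p2, k3] as OpenCV has them; the pictures are not rectified), "world_to_cam" (4x4, takes a point from world to camera coordinates). Camera axes: x right, y down, z forward; pixel columns grow to the right and rows downward; lengths in mm; the calibration is good to about 2 mm. A picture is of the moment at which its call begins. There is no depth.
- workorder.close_job(): hands the job in; it is judged then, once.
The state is a dict: "time": time; "joint_positions": joint angles; "dq": joint speeds; "tau": joint torques, N m; "tool_pos": TCP position; "tcp_rot": TCP orientation; "contact_force": force on the tool from outside, world axes, zero at the start; "moment": the same for the moment, N m; "grip_width": finger opening in mm; "finger_force": force on a finger pad.
Only numpy, scipy, OpenCV 4.12 (cv2) and the standard library are available. Lean on these libraries where they do the work, as an engineer would, in place of code of your own. Each camera call takes 0.05 s, during which the arm holds its last target. There are 200 camera calls.

## Task

Make up two kits on the pottery bench. Trimming kit, in the plywood tote: slide the divider towards the wire-grip end until the double-ended loop tool can lie flat on the floor of the compartment away from the grip, and stand the corked jar upright in the compartment at the grip end. Kiln kit, in the grey tray: stand the tall kiln post in the small cell and lay the three-armed stilt flat, points up, in the large cell; leave the short post and the bowl where they are.

Things in the scene. Friction and masses are not known exactly. Their poses are not given: they have to be found in the camera images.
- tote: Fixed open plywood tote, outside 290 x 100 x 35 mm, walls and floor 5 mm (inside 280 x 90 mm, floor top at z = 5 mm). Origin: centre of its underside; z up; x along its length towards the end with a dark U-shaped wire grip (sticks out 28 mm, only marks the end); y across. A sliding divider parts it into two compartments along x.
- divider_tab (a point): Point at mid-width in the dark wooden tab on the tote's sliding divider, 60 mm above the bench; axes as the tote's. Divider: aluminium plate across the tote, 8 mm thick, 41 mm high; tab 12 mm thick (x), 32 mm wide (y), top at 73 mm. Pinch the tab from above along x and slide; friction 1.5 N, travel 110 mm either way of the tote's middle, stays where left; starts 60 mm below to 10 mm above x = 0.
- tray: Fixed open grey plastic tray, outside 171 x 100 x 30 mm, walls and floor 5 mm (floor top at z = 5 mm). Origin: centre of its underside; z up; x along its length towards the large cell. A fixed 5 mm wall, full height, parts it into a small cell, 60 x 90 mm inside, centred at x = -50.5 mm, and a large cell, 96 x 90 mm inside, centred at x = +32.5 mm.
- loop_tool: Loose double-ended clay trimming tool, 170 mm long, same both ways: straight wooden handle 100 mm long and 14 x 14 mm in section, brass ferrules, and a flat steel wire loop 27 mm wide at most at each end. Lies flat. Origin: underside of the handle's middle; x along the tool; z up. 60 g.
- jar: Loose round glaze jar, white ceramic with a full-width cork lid, 46 mm diameter, 60 mm high, upright. Origin: centre of its underside; z up. About 160 g.
- tall_post: Loose tall kiln post, plain reddish fireclay cylinder 38 mm in diameter and 80 mm high, upright, dark bore mark on top. Origin: centre of its underside; z up. About 160 g.
- stilt: Loose reddish fireclay kiln stilt: a flat Y of three equal arms at 0, 120 and 240 degrees from its x axis, each 37 mm long from the centre, 12 mm wide, 14 mm high, with a small pin 32 mm out, up to 19.5 mm high. Lies flat, pins up. Origin: underside of the centre; z up. 50 g. Pinch one arm across its width about 20 mm from the centre.
- short_post: Bystander in the stock: short kiln post, fireclay cylinder 38 mm in diameter and 40 mm high. Origin: centre of its underside. To be left where it is.
- bowl: Bystander: blue ceramic bowl, 110 mm across, 50 mm high, standing on the robot's side of the stock, at the left. Origin: centre of its underside. To be left where it is.
Not all that is in view belongs to the job. What is shaped like the stilt but red is not meant.

How it is judged:
By the outcome, as a careful person would: the job done as asked, in the order asked, and still so for the second after the job is handed in, with the robot touching nothing.
It also fails if it takes over 109 s, if anything falls off the work surface, if the arm or the gripper's body presses on something with over 40 N, if the wrist force passes 120 N, or if a joint passes its speed limit or range.

## Working session

There is one attempt and no reset: what is moved stays moved. The work goes in short steps, Python scripts to look and compute and a tool call to move; the robot and the scene stay as the last step left them, time stands still between calls to the robot, and variables do not carry over. Pictures are saved under pics/ and viewed, at most 14 in all, crops included, and the job is handed in when it is done.

Besides the shell and the picture viewer there is one more tool, called after ">>>" in YAML: its name, and indented under it one key for each argument. servo_tool: Moves the arm, as the interface text tells. Shift numbers are shares of 200 mm and turn numbers shares of 90 degrees, none past 1 either way. Its arguments: {"type":"object","properties":{"linear":{"type":"array","items":{"type":"array","items":{"type":"number","minimum":-1,"maximum":1}}},"spin":{"type":"array","items":{"type":"number","minimum":-1,"maximum":1}},"hand":{"type":"number"}},"required":["linear","spin"]}

```bash
mkdir -p pics; cat > h.py <<'E'
import cv2,numpy as np
from plant import monitor,optics,workorder
def cap(n,f=None):
    c=optics.capture(n)
    if f: cv2.imwrite('pics/'+f,c['frame']); np.savez('pics/'+f[:-4]+'.npz',**c)
    return c
def load(f): return dict(np.load('pics/'+f+'.npz'))
def ray(c,uv,z):
    uv=np.array(uv,float).reshape(-1,1,2)
    n=cv2.undistortPoints(uv,c['K'],c['D']).reshape(-1,2)
    T=c['world_to_cam'];R=T[:3,:3];o=-R.T@T[:3,3]
    d=np.c_[n,np.ones(len(n))]@R
    return o+d*((z-o[2])/d[:,2])[:,None]
def proj(c,P):
    T=c['world_to_cam']
    return cv2.projectPoints(np.array(P,float).reshape(-1,1,3),cv2.Rodrigues(T[:3,:3])[0],T[:3,3],c['K'],c['D'])[0].reshape(-1,2)
E
python3 - <<'E'
from h import *
for n in('top','side','wrist'):
    c=cap(n,n+'0.png');T=c['world_to_cam'];print(n,-T[:3,:3].T@T[:3,3],T[2,:3],c['K'][0,0])
print(monitor.get_obs())
E
```

```text
top [ 414.32535133   16.1220571  1042.991402  ] [ 0.02665122 -0.01679711 -0.99950366] 492.5203796091557
side [273.3136119  703.51498159 666.9572075 ] [ 0.19347355 -0.73126885 -0.65407481] 537.8917192538944
wrist [ 251.61353725 -465.20022844  385.22190596] [-0.25757884 -0.09315648 -0.96175621] 389.92865862733925
{'time': 0.15, 'joint_positions': array([-1.36198619e+00,  3.42542655e-01,  1.52477773e+00, -1.21519356e-05,
        1.27538961e+00, -1.46000169e-01]), 'dq': array([-0.00079338, -0.00272632, -0.00263217,  0.00012073, -0.00077049,
        0.0001307 ]), 'tau': array([ 8.29065175e-04, -4.31471801e+01, -2.44353729e+01,  7.17491191e-02,
        5.38467220e-02, -7.92435753e-05]), 'tool_pos': array([ 182.34729712, -492.00217376,  226.22193629]), 'tcp_rot': array([-3.14048551e+00, -1.51054722e-04,  3.54813762e-01]), 'contact_force': array([0.62284033, 0.36698209, 0.10490115]), 'moment': array([ 0.02115819, -0.03950403,  0.00348155]), 'finger_force': 0.0, 'grip_width': 91.97167381667026}
```

View pics/top0.png

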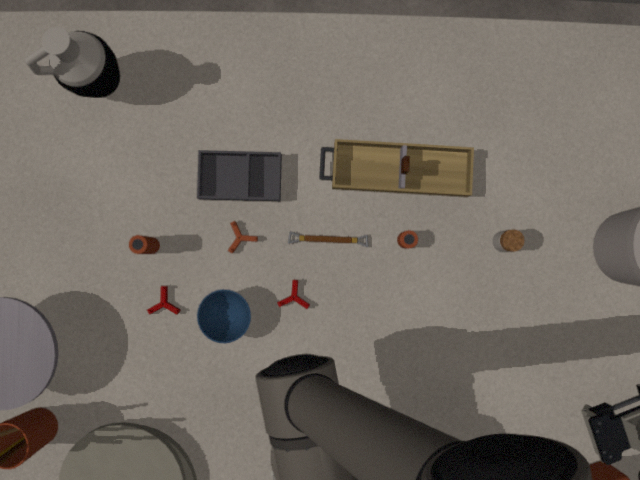

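View pics/side0.png

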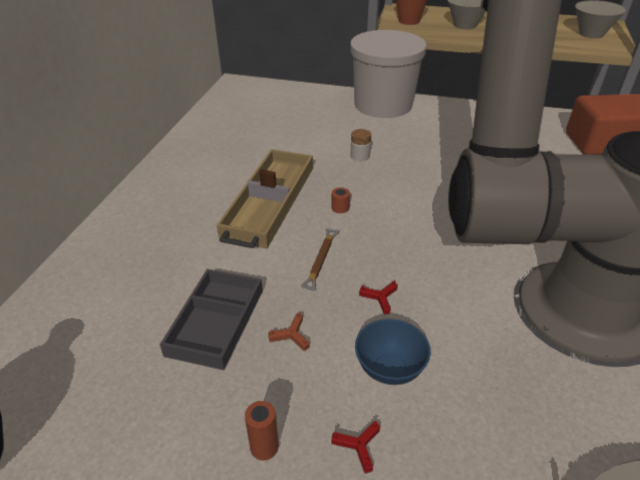

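The top view shows, left to right (+y to −y): tall post (140,245), stilt (238,238), loop tool (330,239), short post (407,240), jar (512,240). The tray is at (240,176) with its large cell on the left. The tote is at (403,167) with its grip at the left (327,163) and its divider at (404,166). The red decoy stilts are at (164,300) and (295,294). The side view agrees.

```bash
cat > m.py <<'E'
from h import *
def blobs(c,lo,hi,roi,mn=25):
    x0,y0,x1,y1=roi
    hsv=cv2.cvtColor(c['frame'],cv2.COLOR_BGR2HSV)
    m=cv2.inRange(hsv,np.array(lo),np.array(hi)); k=np.zeros_like(m);k[y0:y1,x0:x1]=255;m&=k
    cs=[q for q in cv2.findContours(m,cv2.RETR_EXTERNAL,cv2.CHAIN_APPROX_NONE)[0] if cv2.contourArea(q)>mn]
    return sorted(cs,key=cv2.contourArea)[::-1]
E
python3 - <<'E'
from m import *
c=load('top0');hsv=cv2.cvtColor(c['frame'],cv2.COLOR_BGR2HSV)
for n,p in dict(post=(153,246),poststop=(140,245),stilt=(250,239),handle=(330,239),short=(400,240),jar=(512,240),tote=(455,165),totewall=(400,144),div=(403,180),tab=(406,166),tray=(220,176),wall=(249,176),bench=(300,200),red=(165,300),grip=(324,163)).items(): print(n,hsv[p[1],p[0]])
ims=[cv2.resize(c['frame'][130:260,115:315],None,fx=4,fy=4,interpolation=2),cv2.resize(c['frame'][130:260,315:535],None,fx=3.6,fy=3.6,interpolation=2)]
for i,m in enumerate(ims): cv2.imwrite(f'pics/crop{i}.png',m)
E
```

```text
post [  7 171  61]
poststop [120   5  50]
stilt [  9 170 120]
handle [ 12 162  85]
short [  9 169 116]
jar [ 13 141 101]
tote [ 20 102 123]
totewall [ 19 103 114]
div [165  14 110]
tab [ 12 163  61]
tray [105   8  67]
wall [60  6 42]
bench [ 21  29 140]
red [179 246  88]
grip [19 30 69]
```

View pics/crop0.png

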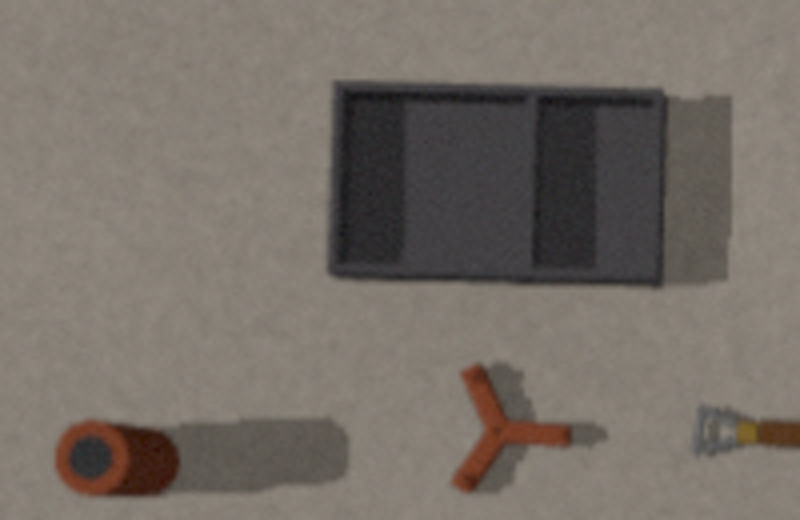

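View pics/crop1.png

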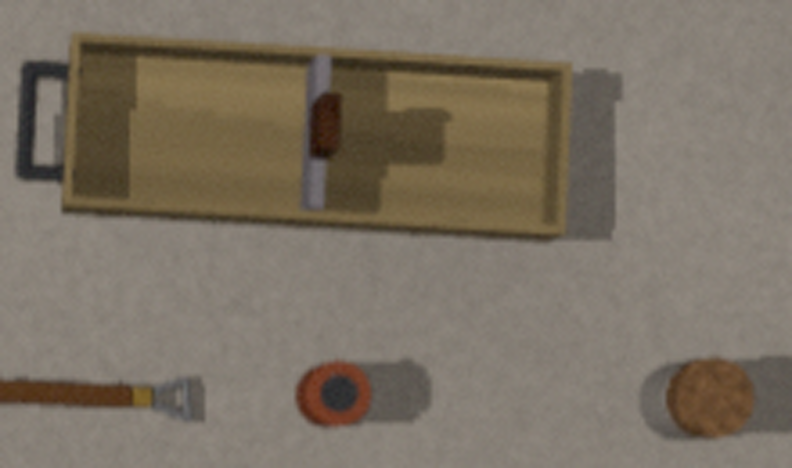

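The crops confirm the layout: in the tray the small cell is on the right and the divider wall is at about crop x=533. In the tote, the tab is at about crop (325,125). The stilt arms are at crop tips (572,434), (472,372) and (463,485), with the centre at about (500,431).

```bash
cat > meas.py <<'E'
from m import *
c=load('top0')
def cen(q): 
    m=cv2.moments(q); return [m['m10']/m['m00'],m['m01']/m['m00']]
def rep(n,p): print(n,np.round(p[0:1] if p.ndim>1 and len(p)==1 else p,1).tolist())
# posts: bore
for n,roi,z in(('tall',(130,236,146,254),80),('short',(398,230,420,250),40)):
    b=blobs(c,(0,0,20),(179,90,75),roi,8); rep(n,ray(c,[cen(b[0])],z))
b=blobs(c,(8,90,60),(18,200,180),(495,225,530,255)); (p,r)=cv2.minEnclosingCircle(b[0]); rep('jar',ray(c,[p,[p[0]+r,p[1]],cen(b[0])],60))
b=blobs(c,(0,140,60),(14,255,255),(222,215,262,255)); q=b[0].reshape(-1,2).astype(float)
W=ray(c,q,14)[:,:2]; 
(p,tri)=cv2.minEnclosingTriangle(b[0]); 
cc,r=cv2.minEnclosingCircle(W.astype(np.float32)); print('stilt',np.round(cc,1),r)
d=W-cc; rr=np.hypot(*d.T);a=np.degrees(np.arctan2(d[:,1],d[:,0])); print(sorted(np.round(a[rr>33]).tolist()))
b=blobs(c,(5,110,40),(25,255,255),(285,225,380,255)); q=np.concatenate(b).reshape(-1,2)
W=ray(c,q,14)[:,:2].astype(np.float32); print('handle(w ferrules)',cv2.minAreaRect(W))
b=blobs(c,(14,60,60),(26,200,200),(330,135,480,200)); W=ray(c,np.concatenate(b).reshape(-1,2),35)[:,:2].astype(np.float32);r=cv2.minAreaRect(W);print('tote',r)
b=blobs(c,(0,0,15),(179,25,92),(190,145,284,205)); W=ray(c,b[0].reshape(-1,2),30)[:,:2].astype(np.float32);print('tray',cv2.minAreaRect(W),W.min(0),W.max(0))
b=blobs(c,(5,130,20),(16,255,110),(395,150,415,180),10); rep('tab73',ray(c,[cen(b[0])],73)); print(cv2.boundingRect(b[0]))
c1=lambda x,y:[315+(x-1.3)/3.6,130+(y-1.3)/3.6]
c0=lambda x,y:[115+(x-1.5)/4,130+(y-1.5)/4]
rep('tote corners',ray(c,[c1(70,34),c1(573,64),c1(562,238),c1(62,210)],35)[:,:2])
rep('tray corners',ray(c,[c0(333,82),c0(663,91),c0(661,285),c0(330,277)],30)[:,:2])
rep('stilt c/tips',ray(c,[c0(498,431),c0(572,434),c0(472,368),c0(463,489)],14)[:,:2])
rep('loop ends',ray(c,[c0(695,430)],7)[:,:2]);rep('loop end2',ray(c,[c1(204,398)],7)[:,:2])
rep('div41 ends',ray(c,[c1(320,57),c1(313,208)],41)[:,:2])
E
python3 meas.py
```

```text
tall [[438.0, 366.5, 80.0]]
short [[458.4, -172.8, 40.0]]
jar [[459.1, -379.6, 60.0], [459.5, -404.3, 60.0], [459.0, -379.6, 60.0]]
stilt [457.  176.6] 34.85641098022461
[-98.0, -95.0, -92.0, -88.0, 21.0, 24.0, 29.0, 32.0, 34.0, 141.0, 146.0, 149.0]
handle(w ferrules) ((457.0084228515625, -7.216464996337891), (119.50511932373047, 11.599639892578125), 88.3874282836914)
tote ((606.3211669921875, -160.6680908203125), (292.41754150390625, 104.89989471435547), 87.89089965820312)
tray ((584.0271606445312, 177.98709106445312), (173.19967651367188, 102.4018325805664), 89.3631591796875) [532.39746  91.37772] [635.9836  264.68973]
tab73 [[606.0, -158.4, 73.0]]
(401, 156, 9, 18)
tote corners [[662.4, -16.9], [651.9, -308.5], [550.6, -302.4], [560.8, -13.9]]
tray corners [[635.4, 264.6], [633.6, 93.7], [532.8, 92.7], [534.1, 263.4]]
stilt c/tips [[456.7, 177.5], [455.8, 138.8], [489.5, 191.8], [426.2, 195.1]]
loop ends [[459.3, 75.1]]
loop end2 [[455.8, -99.8]]
div41 ends [[650.8, -160.0], [563.9, -156.8]]
```

```bash
cat > plan.py <<'E'
# plan.py yaw_now x y z | x y z yaw n ... : rows (tool axes, full-scale units) through waypoints; starts at measured pose
import sys; from h import *
o=monitor.get_obs(); p=np.array(o['tool_pos']);y=float(o['tcp_rot'][2])
print('now',np.round(p,1),round(np.degrees(y),2),'grip',round(o['grip_width'],1),round(float(o['finger_force']),1),'F',np.round(o['contact_force'],1),'t',round(o['time'],2))
a=list(map(float,sys.argv[1:]));L=[];S=[]
for i in range(0,len(a),5):
    t=np.array(a[i:i+3]);ty=np.radians(a[i+3]);n=int(a[i+4]);d=(t-p)/n;dy=(ty-y)/n
    for k in range(n):
        c,s=np.cos(y),np.sin(y)
        L.append([round(v/200,3) for v in(c*d[0]+s*d[1],s*d[0]-c*d[1],-d[2])]);S.append(round(-dy/(np.pi/2),4));y+=dy
    p=t
print(L);print(S)
E
python3 plan.py 606 -160 200 -2 12
```

```text
now [ 182.3 -492.   226.2] 20.33 grip 92.0 0.0 F [0.6 0.4 0.1] t 0.15
[[np.float64(0.214), np.float64(-0.068), np.float64(0.011)], [np.float64(0.211), np.float64(-0.075), np.float64(0.011)], [np.float64(0.209), np.float64(-0.082), np.float64(0.011)], [np.float64(0.206), np.float64(-0.089), np.float64(0.011)], [np.float64(0.203), np.float64(-0.095), np.float64(0.011)], [np.float64(0.2), np.float64(-0.102), np.float64(0.011)], [np.float64(0.196), np.float64(-0.108), np.float64(0.011)], [np.float64(0.193), np.float64(-0.115), np.float64(0.011)], [np.float64(0.189), np.float64(-0.121), np.float64(0.011)], [np.float64(0.185), np.float64(-0.127), np.float64(0.011)], [np.float64(0.181), np.float64(-0.133), np.float64(0.011)], [np.float64(0.176), np.float64(-0.139), np.float64(0.011)]]
[np.float64(0.0207), np.float64(0.0207), np.float64(0.0207), np.float64(0.0207), np.float64(0.0207), np.float64(0.0207), np.float64(0.0207), np.float64(0.0207), np.float64(0.0207), np.float64(0.0207), np.float64(0.0207), np.float64(0.0207)]
```

>>> servo_tool:
  linear:
    - [0.21,-0.07,0.01]
    - [0.21,-0.075,0.01]
    - [0.21,-0.08,0.01]
    - [0.205,-0.09,0.01]
    - [0.2,-0.095,0.01]
    - [0.2,-0.1,0.01]
    - [0.195,-0.11,0.01]
    - [0.19,-0.115,0.01]
  spin: [0.02,0.02,0.02,0.02,0.02,0.02,0.02,0.02]
  hand: 0

```text
time: 1.15
tool_pos: [462.8, -269.4, 210.5]
tcp_rot: [-3.141, 0.0, 0.102]
contact_force: [0.8, -0.7, 0.8]
grip_width: 45.9
finger_force: 0.0
```

```bash
sed -i 's/\[round(v\/200,3)/[float(round(v\/200,3))/;s/round(-dy\/(np.pi\/2),4)/float(round(-dy\/(np.pi\/2),4))/' plan.py; python3 plan.py 606 -160 150 -2 8
```

```text
now [ 462.8 -269.4  210.5] 5.87 grip 45.9 0.0 F [ 0.8 -0.7  0.8] t 1.15
[[0.096, -0.059, 0.038], [0.095, -0.061, 0.038], [0.094, -0.062, 0.038], [0.093, -0.064, 0.038], [0.092, -0.065, 0.038], [0.091, -0.067, 0.038], [0.089, -0.068, 0.038], [0.088, -0.07, 0.038]]
[0.0109, 0.0109, 0.0109, 0.0109, 0.0109, 0.0109, 0.0109, 0.0109]
```

>>> servo_tool:
  linear:
    - [0.145,-0.09,0.06]
    - [0.145,-0.095,0.06]
    - [0.145,-0.1,0.06]
    - [0.145,-0.1,0.06]
    - [0.14,-0.105,0.06]
    - [0,0,0]
    - [0,0,0]
    - [0,0,0]
  spin: [0.018,0.018,0.018,0.018,0.016,0,0,0]

```text
time: 2.15
tool_pos: [600.7, -166.7, 151.2]
tcp_rot: [3.141, -0.0, -0.036]
contact_force: [1.5, -0.5, -0.2]
grip_width: 45.9
finger_force: 0.0
```

```bash
python3 - <<'E'
from h import *
c=cap('wrist','wrist1.png');c=cap('top','top1.png')
E
python3 plan.py 606 -160 41 -2 4
```

```text
now [ 600.9 -166.7  151.3] -2.05 grip 45.8 0.0 F [-0.4 -0.8  0.1] t 2.25
[[0.006, -0.009, 0.138], [0.006, -0.009, 0.138], [0.006, -0.009, 0.138], [0.006, -0.009, 0.138]]
[-0.0001, -0.0001, -0.0001, -0.0001]
```

View pics/wrist1.png

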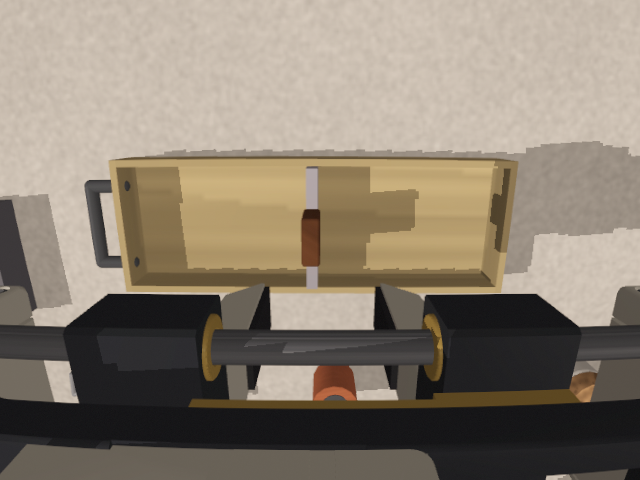

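The wrist view shows the tote rim with far corners at (111,160) and (517,160) and near corners at (126,292) and (502,292). The tab spans (302–320, 209–266), and there is open space on both sides of it.

```bash
python3 - <<'E'
from h import *
c=load('wrist1');T=c['world_to_cam'];print(-T[:3,:3].T@T[:3,3])
print(np.round(ray(c,[(111,160),(517,160),(502,292),(126,292)],35),1).tolist())
print(np.round(ray(c,[(303,210),(320,210),(303,236),(320,236),(303,266)],73),1).tolist())
print(np.round(ray(c,[(312,168),(312,286)],41),1).tolist())
E
```

```text
[ 674.47856121 -168.05763917  310.33812305]
[[662.9, -17.6, 35.0], [652.5, -305.3, 35.0], [551.9, -303.3, 35.0], [562.1, -11.3, 35.0]]
[[628.7, -154.6, 73.0], [628.4, -165.1, 73.0], [612.1, -153.8, 73.0], [611.7, -164.5, 73.0], [592.2, -152.8, 73.0]]
[[651.5, -160.3, 41.0], [565.2, -156.7, 41.0]]
```

>>> servo_tool:
  linear:
    - [0.029,-0.038,0]
    - [0,0,0.15]
    - [0,0,0.15]
    - [0,0,0.15]
    - [0,0,0.1]
    - [0,0,0]
    - [0,0,0]
    - [0,0,0]
  spin: [0,0,0,0,0,0,0,0]

```text
time: 3.25
tool_pos: [608.1, -158.7, 42.0]
tcp_rot: [3.141, -0.002, -0.035]
contact_force: [0.2, 0.0, 0.1]
grip_width: 45.8
finger_force: 0.0
```

>>> servo_tool:
  linear:
    - [0,0,0]
    - [0,0,0]
    - [0,0,0]
    - [0,0,0]
    - [0,0,0]
    - [0,0,0]
    - [0,0,0]
    - [0,0,0]
  spin: [0,0,0,0,0,0,0,0]
  hand: -1

```text
time: 4.25
tool_pos: [607.3, -158.6, 40.7]
tcp_rot: [3.141, -0.0, -0.035]
contact_force: [-0.3, -0.4, 0.1]
grip_width: 12.1
finger_force: 30.0
```

>>> servo_tool:
  linear:
    - [0,-0.03,0]
    - [0,-0.06,0]
    - [0,-0.06,0]
    - [0,-0.06,0]
    - [0,-0.06,0]
    - [0,0,0]
    - [0,0,0]
    - [0,0,0]
  spin: [0,0,0,0,0,0,0,0]

```text
time: 5.25
tool_pos: [609.3, -104.7, 40.7]
tcp_rot: [-3.141, -0.0, -0.035]
contact_force: [1.7, 1.1, 0.0]
grip_width: 11.9
finger_force: 30.0
```

>>> servo_tool:
  linear:
    - [0,0,0]
    - [0,0,0]
    - [0,0,0]
    - [0,0,-0.2]
    - [0,0,-0.25]
    - [0,0,-0.1]
    - [0,0,0]
    - [0,0,0]
  spin: [0,0,0,0,0,0,0,0]
  hand: 0

```text
time: 6.25
tool_pos: [608.4, -104.4, 149.3]
tcp_rot: [-3.141, 0.002, -0.035]
contact_force: [-0.3, 1.1, -0.5]
grip_width: 45.8
finger_force: 0.0
```

```bash
python3 plan.py 457 -8 151 88 8
```

```text
now [ 608.4 -104.4  149.3] -2.0 grip 45.8 0.0 F [-0.3  1.1 -0.5] t 6.25
[[-0.097, -0.057, -0.001], [-0.084, -0.075, -0.001], [-0.068, -0.09, -0.001], [-0.049, -0.101, -0.001], [-0.028, -0.109, -0.001], [-0.006, -0.112, -0.001], [0.016, -0.111, -0.001], [0.037, -0.106, -0.001]]
[-0.125, -0.125, -0.125, -0.125, -0.125, -0.125, -0.125, -0.125]
```

>>> servo_tool:
  linear:
    - [-0.1,-0.06,0]
    - [-0.085,-0.08,0]
    - [-0.07,-0.09,0]
    - [-0.05,-0.1,0]
    - [-0.03,-0.11,0]
    - [-0.015,-0.11,0]
    - [0.005,-0.11,0]
    - [0.02,-0.11,0]
  spin: [-0.115,-0.115,-0.115,-0.115,-0.115,-0.115,-0.115,-0.115]

```text
time: 7.25
tool_pos: [456.1, -4.8, 149.2]
tcp_rot: [-3.138, 0.0, 1.416]
contact_force: [-0.3, -0.0, 0.3]
grip_width: 45.8
finger_force: 0.0
```

```bash
python3 plan.py 457 -8 151 88 2
```

```text
now [456.1  -4.8 149.2] 81.15 grip 45.8 0.0 F [-0.3 -0.   0.3] t 7.25
[[-0.008, 0.003, -0.005], [-0.008, 0.003, -0.005]]
[-0.038, -0.038]
```

>>> servo_tool:
  linear:
    - [0,0,0]
    - [0,0,0]
    - [0,0,0]
    - [0,0,0]
    - [0,0,0]
    - [0,0,0]
    - [0,0,0]
    - [0,0,0]
  spin: [-0.08,0,0,0,0,0,0,0]

```text
time: 8.25
tool_pos: [457.7, -5.3, 150.7]
tcp_rot: [3.142, 0.0, 1.536]
contact_force: [-0.2, -0.1, 0.4]
grip_width: 45.8
finger_force: 0.0
```

```bash
python3 - <<'E'
from h import *
c=cap('wrist','wrist2.png');c=cap('top','top2.png')
E
python3 plan.py
```

```text
now [457.6  -5.2 150.7] 88.01 grip 45.5 0.0 F [ 0.5 -0.4 -0.8] t 8.35
[]
[]
```

View pics/wrist2.png

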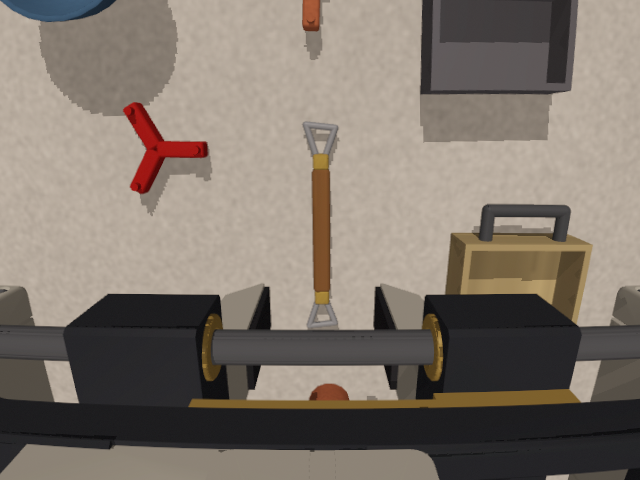

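The wrist view shows the loop tool between the fingers, vertical in the image. Its handle runs from (321,169) to (321,291) and its loop ends are at (320,123) and (322,327). Tray at the upper right, tote grip at the right, and the stilt arm tip at (311,28).

```bash
python3 - <<'E'
from h import *
c=load('wrist2')
print(np.round(ray(c,[(321,169),(321,291)],14),1).tolist(),np.round(ray(c,[(320,123),(322,327)],7),1).tolist())
print(np.round(ray(c,[(312,28)],14),1).tolist(),np.round(ray(c,[(423,92),(569,92)],30),1).tolist())
c=load('top2')
i=c['frame'][130:200,315:490]; hsv=cv2.cvtColor(c['frame'],cv2.COLOR_BGR2HSV)
from m import blobs
b=blobs(c,(5,130,20),(16,255,110),(360,145,415,185),10)
for q in b: print(cv2.boundingRect(q),np.round(ray(c,[q.reshape(-1,2).mean(0)],73),1))
E
```

```text
[[458.6, 43.8, 14.0], [455.1, -54.6, 14.0]] [[459.0, 77.3, 7.0], [454.6, -91.2, 7.0]]
[[455.7, 141.9, 14.0]] [[530.1, 95.3, 30.0], [634.3, 94.6, 30.0]]
(375, 154, 7, 17) [[ 608.  -104.2   73. ]]
```

>>> servo_tool:
  linear:
    - [-0.004,-0.003,0.2]
    - [0,0,0.2]
    - [0,0,0.2]
    - [0,0,0.1]
    - [0,0,0.04]
    - [0,0,0]
    - [0,0,0]
    - [0,0,0]
  spin: [0,0,0,0,0,0,0,0]

```text
time: 9.35
tool_pos: [457.6, -6.1, 3.5]
tcp_rot: [3.14, 0.0, 1.536]
contact_force: [0.0, -0.3, -0.3]
grip_width: 45.7
finger_force: 0.0
```

>>> servo_tool:
  linear:
    - [0,0,0]
    - [0,0,0]
    - [0,0,0]
    - [0,0,0]
    - [0,0,0]
    - [0,0,0]
    - [0,0,0]
    - [0,0,0]
  spin: [0,0,0,0,0,0,0,0]
  hand: -1

```text
time: 10.35
tool_pos: [457.0, -6.1, 2.7]
tcp_rot: [-3.142, 0.0, 1.536]
contact_force: [-0.5, -1.0, 1.2]
grip_width: 13.6
finger_force: 30.0
```

>>> servo_tool:
  linear:
    - [0,0,-0.1]
    - [0,0,-0.25]
    - [0,0,-0.25]
    - [-0.193,0.155,0]
    - [-0.193,0.155,0]
    - [-0.193,0.155,0]
    - [-0.193,0.155,0]
    - [-0.194,0.156,0]
  spin: [0,0,0,0,0,0,0,0]

```text
time: 11.35
tool_pos: [606.0, -205.8, 122.3]
tcp_rot: [-3.141, -0.0, 1.536]
contact_force: [1.2, 0.4, -0.6]
grip_width: 13.8
finger_force: 30.0
```

>>> servo_tool:
  linear:
    - [0,0,0]
    - [0,0,0]
    - [0,0,0]
    - [0,0,0.1]
    - [0,0,0.1]
    - [0,0,0]
    - [0,0,0]
    - [0,0,0]
  spin: [0,0,0,0,0,0,0,0]

```text
time: 12.35
tool_pos: [605.9, -204.6, 83.9]
tcp_rot: [3.14, 0.001, 1.536]
contact_force: [0.6, -0.1, -0.6]
grip_width: 13.6
finger_force: 30.0
```

```bash
python3 - <<'E'
from h import *
c=cap('wrist','wrist3.png');c=cap('top','top3.png')
E
python3 plan.py
```

```text
now [ 605.8 -204.6   83.6] 88.01 grip 13.8 30.0 F [-0.8 -1.  -0.2] t 12.45
[]
[]
```

View pics/wrist3.png

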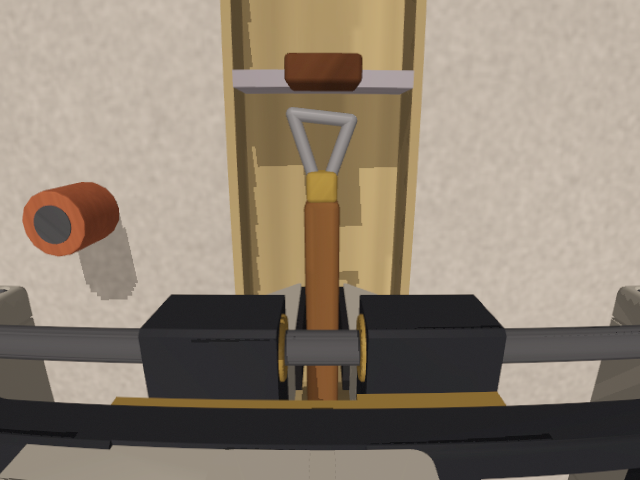

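The loop tool is held centred over the long compartment. The loop end at (322,115) is clear of the divider plate at row 80, and the walls are at columns 235 and 410.

>>> servo_tool:
  linear:
    - [0,0,0.1]
    - [0,0,0.1]
    - [0,0,0.1]
    - [0,0,0.05]
    - [0,0,0.025]
    - [0,0,0]
    - [0,0,0]
    - [0,0,0]
  spin: [0,0,0,0,0,0,0,0]

```text
time: 13.45
tool_pos: [605.6, -204.6, 8.1]
tcp_rot: [3.141, 0.0, 1.536]
contact_force: [-0.4, 0.5, 0.0]
grip_width: 13.7
finger_force: 30.0
```

>>> servo_tool:
  linear:
    - [0,0,0]
    - [0,0,0]
    - [0,0,0]
    - [0,0,-0.1]
    - [0,0,-0.25]
    - [0,0,-0.25]
    - [0,0,0]
    - [0,0,0]
  spin: [0,0,0,0,0,0,0,0]
  hand: -0.4

```text
time: 14.45
tool_pos: [605.0, -204.3, 127.3]
tcp_rot: [-3.141, -0.0, 1.536]
contact_force: [-0.9, -0.3, -0.3]
grip_width: 27.5
finger_force: 0.0
```

```bash
python3 plan.py 459 -381 160 88 5
```

```text
now [ 605.  -204.3  127.3] 88.01 grip 27.5 0.0 F [-0.9 -0.3 -0.3] t 14.45
[[-0.182, -0.14, -0.033], [-0.182, -0.14, -0.033], [-0.182, -0.14, -0.033], [-0.182, -0.14, -0.033], [-0.182, -0.14, -0.033]]
[0.0, 0.0, 0.0, 0.0, 0.0]
```

>>> servo_tool:
  linear:
    - [-0.18,-0.14,-0.03]
    - [-0.18,-0.14,-0.03]
    - [-0.18,-0.14,-0.03]
    - [-0.18,-0.14,-0.03]
    - [-0.18,-0.14,-0.03]
    - [0,0,0]
    - [0,0,0]
    - [0,0,0]
  spin: [0,0,0,0,0,0,0,0]
  hand: 0.8

```text
time: 15.45
tool_pos: [459.8, -378.2, 156.9]
tcp_rot: [-3.141, -0.001, 1.538]
contact_force: [1.3, 0.6, -1.2]
grip_width: 82.7
finger_force: 0.0
```

```bash
python3 - <<'E'
from m import *
c=cap('wrist','wrist4.png');cap('top','top4.png')
for q in blobs(c,(8,90,60),(18,200,255),(230,100,420,400),300): 
    p,r=cv2.minEnclosingCircle(q);print(p,r,cv2.boundingRect(q),np.round(ray(c,[p],60),1))
E
python3 plan.py
```

```text
(320.440673828125, 246.75436401367188) 34.06099319458008 (288, 213, 66, 68) [[ 458.5 -378.1   60. ]]
now [ 459.9 -378.4  157.3] 88.11 grip 82.7 0.0 F [ 0.1 -0.6 -0.1] t 15.55
[]
[]
```

View pics/wrist4.png

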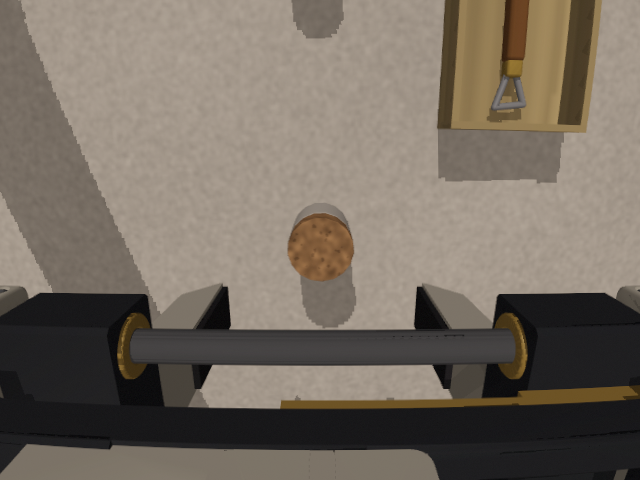

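The jar lid is at (320,247) with its radius of 34 px matching 46 mm. The loop tool lies in the tote at the upper right.

>>> servo_tool:
  linear:
    - [-0.004,-0.006,0.2]
    - [0,0,0.2]
    - [0,0,0.15]
    - [0,0,0.07]
    - [0,0,0]
    - [0,0,0]
    - [0,0,0]
    - [0,0,0]
  spin: [0,0,0,0,0,0,0,0]

```text
time: 16.55
tool_pos: [458.3, -380.6, 34.6]
tcp_rot: [3.141, 0.001, 1.536]
contact_force: [0.0, -0.5, -0.3]
grip_width: 82.6
finger_force: 0.0
```

>>> servo_tool:
  linear:
    - [0,0,0]
    - [0,0,0]
    - [0,0,0]
    - [0,0,0]
    - [0,0,0]
    - [0,0,0]
    - [0,0,0]
    - [0,0,0]
  spin: [0,0,0,0,0,0,0,0]
  hand: -1

```text
time: 17.55
tool_pos: [458.1, -380.3, 33.7]
tcp_rot: [3.142, 0.0, 1.536]
contact_force: [0.1, -0.5, -1.5]
grip_width: 45.2
finger_force: 30.0
```

```bash
python3 plan.py 459 -379 170 88 3 610 -62 170 88 8
```

```text
now [ 458.1 -380.3   33.7] 88.01 grip 45.2 30.0 F [ 0.1 -0.5 -1.5] t 17.55
[[0.002, 0.001, -0.227], [0.002, 0.001, -0.227], [0.002, 0.001, -0.227], [0.201, 0.087, -0.0], [0.201, 0.087, -0.0], [0.201, 0.087, -0.0], [0.201, 0.087, -0.0], [0.201, 0.087, -0.0], [0.201, 0.087, -0.0], [0.201, 0.087, -0.0], [0.201, 0.087, -0.0]]
[0.0, 0.0, 0.0, -0.0, -0.0, -0.0, -0.0, -0.0, -0.0, -0.0, -0.0]
```

>>> servo_tool:
  linear:
    - [0,0,-0.13]
    - [0,0,-0.25]
    - [0,0,-0.25]
    - [0.203,0.088,0]
    - [0.203,0.088,0]
    - [0.203,0.088,0]
    - [0.203,0.088,0]
    - [0.203,0.088,0]
  spin: [0,0,0,0,0,0,0,0]

```text
time: 18.55
tool_pos: [553.3, -179.1, 159.6]
tcp_rot: [-3.141, -0.0, 1.536]
contact_force: [-0.2, 0.3, -1.2]
grip_width: 44.8
finger_force: 30.0
```

>>> servo_tool:
  linear:
    - [0.203,0.088,0]
    - [0.203,0.088,0]
    - [0.201,0.09,0]
    - [0,0,0]
    - [0,0,0.15]
    - [0,0,0]
    - [0,0,0]
    - [0,0,0]
  spin: [0,0,0,0,0,0,0,0]

```text
time: 19.55
tool_pos: [610.9, -61.6, 130.9]
tcp_rot: [3.14, 0.0, 1.535]
contact_force: [0.8, -0.2, -1.0]
grip_width: 45.2
finger_force: 30.0
```

```bash
python3 - <<'E'
from m import *
c=cap('wrist','wrist5.png')
E
python3 plan.py 610.5 -61 39 88 1
```

```text
now [610.9 -61.5 130.8] 87.98 grip 45.6 30.0 F [ 0.5  0.3 -1.2] t 19.6
[[0.002, -0.002, 0.459]]
[-0.0002]
```

View pics/wrist5.png

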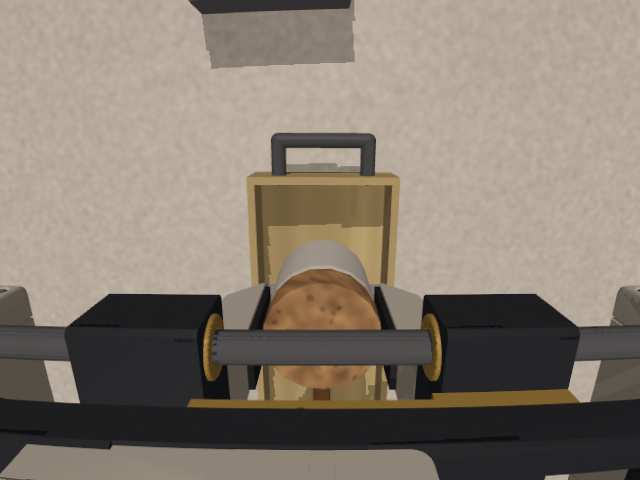

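The jar is held upright, centred across the tote (walls at columns 250 and 398). The tote end wall is at row 178.

>>> servo_tool:
  linear:
    - [0.002,-0.002,0.15]
    - [0,0,0.15]
    - [0,0,0.1]
    - [0,0,0.04]
    - [0,0,0.018]
    - [0,0,0]
    - [0,0,0]
    - [0,0,0]
  spin: [0,0,0,0,0,0,0,0]

```text
time: 20.6
tool_pos: [610.4, -60.7, 38.7]
tcp_rot: [3.14, 0.0, 1.536]
contact_force: [-0.0, 0.4, 1.1]
grip_width: 45.0
finger_force: 30.0
```

>>> servo_tool:
  linear:
    - [0,0,0]
    - [0,0,0]
    - [0,0,0]
    - [0,0,0]
    - [0,0,-0.1]
    - [0,0,-0.25]
    - [0,0,-0.25]
    - [0,0,0]
  spin: [0,0,0,0,0,0,0,0]
  hand: 0.8

```text
time: 21.6
tool_pos: [612.5, -61.1, 162.9]
tcp_rot: [3.132, 0.002, 1.536]
contact_force: [0.8, -0.2, 0.3]
grip_width: 82.7
finger_force: 0.0
```

```bash
python3 plan.py 438 366 170 88 9
```

```text
now [612.5 -61.1 162.9] 88.01 grip 82.7 0.0 F [ 0.8 -0.2  0.3] t 21.6
[[0.234, -0.105, -0.004], [0.234, -0.105, -0.004], [0.234, -0.105, -0.004], [0.234, -0.105, -0.004], [0.234, -0.105, -0.004], [0.234, -0.105, -0.004], [0.234, -0.105, -0.004], [0.234, -0.105, -0.004], [0.234, -0.105, -0.004]]
[0.0, 0.0, 0.0, 0.0, 0.0, 0.0, 0.0, 0.0, 0.0]
```

>>> servo_tool:
  linear:
    - [0.233,-0.104,-0.01]
    - [0.233,-0.104,-0.01]
    - [0.233,-0.104,-0.01]
    - [0.233,-0.104,-0.01]
    - [0.233,-0.104,-0.01]
    - [0.233,-0.104,-0.01]
    - [0.233,-0.104,-0.01]
    - [0.233,-0.104,-0.01]
  spin: [0,0,0,0,0,0,0,0]

```text
time: 22.6
tool_pos: [455.5, 319.0, 173.1]
tcp_rot: [-3.14, 0.001, 1.536]
contact_force: [0.1, -0.3, -0.1]
grip_width: 82.5
finger_force: 0.0
```

>>> servo_tool:
  linear:
    - [0.233,-0.104,0]
    - [0,0,0]
    - [0,0,0]
    - [0,0,0]
    - [0,0,0]
    - [0,0,0]
    - [0,0,0]
    - [0,0,0]
  spin: [0,0,0,0,0,0,0,0]

```text
time: 23.6
tool_pos: [437.6, 365.0, 174.1]
tcp_rot: [3.142, 0.0, 1.536]
contact_force: [-0.1, -0.3, 0.7]
grip_width: 82.8
finger_force: 0.0
```

```bash
python3 - <<'E'
from m import *
c=cap('wrist','wrist6.png');cap('top','top6.png')
for q in blobs(c,(0,0,20),(179,90,90),(260,130,400,330),80): 
    p,r=cv2.minEnclosingCircle(q);print(p,r,cv2.boundingRect(q),np.round(ray(c,[p],80),1))
E
python3 plan.py
```

```text
(322.0, 243.1764678955078) 15.756573677062988 (307, 228, 31, 31) [[437.6 368.3  80. ]]
now [437.5 365.1 174.1] 88.01 grip 82.6 0.0 F [-0.4 -0.8  0.1] t 23.7
[]
[]
```

View pics/wrist6.png

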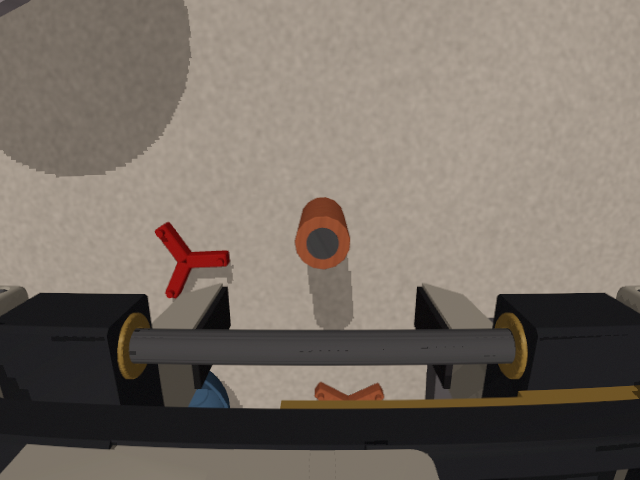

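The post's bore is at (322,243), between the fingers; the red decoy at (190,260) is lower than where the fingers will stop.

>>> servo_tool:
  linear:
    - [0.012,0,0.2]
    - [0,0,0.2]
    - [0,0,0.17]
    - [0,0,0.09]
    - [0,0,0]
    - [0,0,0]
    - [0,0,0]
    - [0,0,0]
  spin: [0,0,0,0,0,0,0,0]

```text
time: 24.7
tool_pos: [438.0, 367.7, 42.9]
tcp_rot: [3.14, -0.001, 1.536]
contact_force: [0.0, 0.4, -0.4]
grip_width: 82.7
finger_force: 0.0
```

>>> servo_tool:
  linear:
    - [0,0,0]
    - [0,0,0]
    - [0,0,0]
    - [0,0,0]
    - [0,0,0]
    - [0,0,0]
    - [0,0,0]
    - [0,0,0]
  spin: [0,0,0,0,0,0,0,0]
  hand: -1

```text
time: 25.7
tool_pos: [437.6, 367.4, 42.0]
tcp_rot: [-3.142, 0.0, 1.536]
contact_force: [-0.4, -0.9, 0.2]
grip_width: 37.5
finger_force: 30.0
```

```bash
python3 plan.py 438 367.5 130 88 2 584 127.5 130 89.5 6
```

```text
now [437.6 367.4  42. ] 88.01 grip 37.5 30.0 F [-0.4 -0.9  0.2] t 25.7
[[0.0, 0.001, -0.22], [0.0, 0.001, -0.22], [-0.196, 0.129, -0.0], [-0.196, 0.128, -0.0], [-0.197, 0.127, -0.0], [-0.197, 0.126, -0.0], [-0.198, 0.125, -0.0], [-0.198, 0.124, -0.0]]
[0.0001, 0.0001, -0.0028, -0.0028, -0.0028, -0.0028, -0.0028, -0.0028]
```

>>> servo_tool:
  linear:
    - [0,0,-0.2]
    - [0,0,-0.25]
    - [-0.196,0.128,0]
    - [-0.196,0.128,0]
    - [-0.197,0.126,0]
    - [-0.197,0.126,0]
    - [-0.198,0.125,0]
    - [-0.198,0.124,0]
  spin: [0,0,-0.0028,-0.0028,-0.0028,-0.0028,-0.0028,-0.0028]

```text
time: 26.7
tool_pos: [583.8, 126.1, 131.9]
tcp_rot: [-3.141, 0.0, 1.563]
contact_force: [-0.2, -0.1, -1.1]
grip_width: 37.5
finger_force: 30.0
```

>>> servo_tool:
  linear:
    - [0,0,0]
    - [0,0,0]
    - [0,0,0]
    - [0,0,0]
    - [0,0,0]
    - [0,0,0]
    - [0,0,0]
    - [0,0,0]
  spin: [0,0,0,0,0,0,0,0]

```text
time: 27.7
tool_pos: [583.3, 127.5, 132.1]
tcp_rot: [3.142, 0.0, 1.562]
contact_force: [-0.1, 0.3, -1.0]
grip_width: 37.4
finger_force: 30.0
```

```bash
python3 - <<'E'
from m import *
c=cap('wrist','wrist7.png')
E
python3 plan.py 583.6 128 47.3 89.5 1
```

```text
now [583.3 127.5 132.1] 89.52 grip 37.5 30.0 F [-0.5 -0.3 -1.4] t 27.75
[[0.003, 0.001, 0.424]]
[0.0002]
```

View pics/wrist7.png

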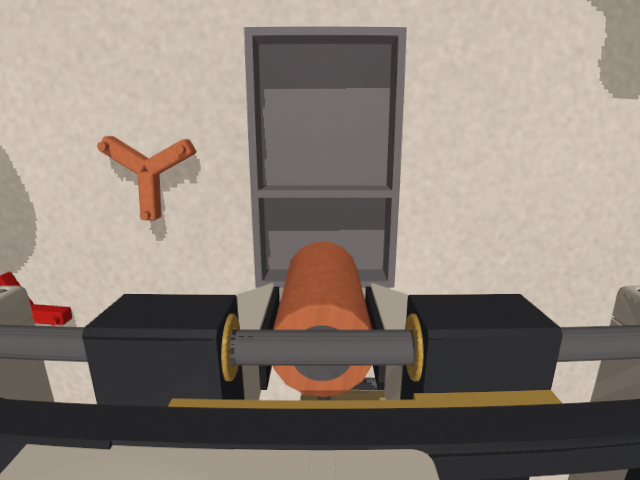

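The tray seen from here has rim far corners (246,28) and (405,28), near corners (257,285) and (394,285), and its dividing wall at row ~192. The stilt centre is at (149,168).

```bash
python3 - <<'E'
from m import *
c=load('wrist7')
print(np.round(ray(c,[(246,28),(405,28),(394,286),(257,286),(325,192)],30)[:,:2],1).tolist())
b=blobs(c,(3,130,60),(14,255,255),(80,120,215,235),100)
W=ray(c,b[0].reshape(-1,2),12)[:,:2];cc,r=cv2.minEnclosingCircle(W.astype(np.float32));print(cc,r)
print(np.round(ray(c,[(149,168),(149,172)],14)[:,:2],1).tolist(),np.round(ray(c,[(150,220),(103,137),(192,142)],14)[:,:2],1).tolist())
E
```

```text
[[537.6, 266.9], [635.6, 266.1], [635.0, 96.0], [536.2, 96.9], [585.6, 164.3]]
(457.57415771484375, 180.9102020263672) 38.492713928222656
[[460.4, 180.8], [460.1, 178.0]] [[456.5, 142.9], [429.2, 203.3], [493.3, 198.1]]
```

>>> servo_tool:
  linear:
    - [0.009,0.006,0.1]
    - [0,0,0.15]
    - [0,0,0.1]
    - [0,0,0.05]
    - [0,0,0.024]
    - [0,0,0]
    - [0,0,0]
    - [0,0,0]
  spin: [0,0,0,0,0,0,0,0]

```text
time: 28.75
tool_pos: [584.8, 129.3, 47.8]
tcp_rot: [3.141, 0.0, 1.562]
contact_force: [0.4, 0.3, -1.9]
grip_width: 37.7
finger_force: 30.0
```

>>> servo_tool:
  linear:
    - [0,0,0]
    - [0,0,0]
    - [0,0,0]
    - [0,0,-0.1]
    - [0,0,-0.25]
    - [0,0,-0.25]
    - [0,0,0]
    - [0,0,0]
  spin: [0,0,0,0,0,0,0,0]
  hand: 0.3

```text
time: 29.75
tool_pos: [584.1, 129.3, 166.8]
tcp_rot: [-3.141, 0.0, 1.562]
contact_force: [-0.3, -0.1, -0.4]
grip_width: 59.7
finger_force: 0.0
```

```bash
python3 plan.py 457.5 140 160 88.5 5
```

```text
now [584.1 129.3 166.8] 89.52 grip 59.7 0.0 F [-0.3 -0.1 -0.4] t 29.75
[[0.01, -0.127, 0.007], [0.009, -0.127, 0.007], [0.009, -0.127, 0.007], [0.008, -0.127, 0.007], [0.008, -0.127, 0.007]]
[0.0023, 0.0023, 0.0023, 0.0023, 0.0023]
```

>>> servo_tool:
  linear:
    - [0.025,-0.158,0]
    - [0.025,-0.158,0]
    - [0.024,-0.159,0.02]
    - [0.024,-0.159,0.02]
    - [0,0,0]
    - [0,0,0]
    - [0,0,0]
    - [0,0,0]
  spin: [0,0,0,0,0,0,0,0]
  hand: -0.1

```text
time: 30.75
tool_pos: [458.4, 149.8, 159.0]
tcp_rot: [-3.141, 0.0, 1.562]
contact_force: [-0.2, -0.8, 0.4]
grip_width: 41.8
finger_force: 0.0
```

```bash
python3 - <<'E'
from m import *
c=cap('wrist','wrist8.png');t=cap('top','top8.png')
b=blobs(c,(3,130,60),(14,255,255),(240,60,420,330),300)
for q in b[:2]:
    W=ray(c,q.reshape(-1,2),14)[:,:2];cc,r=cv2.minEnclosingCircle(W.astype(np.float32));print(cc,r,cv2.boundingRect(q),W.min(0),W.max(0))
E
python3 plan.py
```

```text
(456.93145751953125, 179.57986450195312) 36.57737731933594 (278, 162, 87, 77) [424.72899706 143.02909812] [491.34275094 203.77638568]
now [458.2 149.8 159.1] 89.5 grip 41.2 0.0 F [-0.   0.   0.1] t 30.85
[]
[]
```

View pics/wrist8.png

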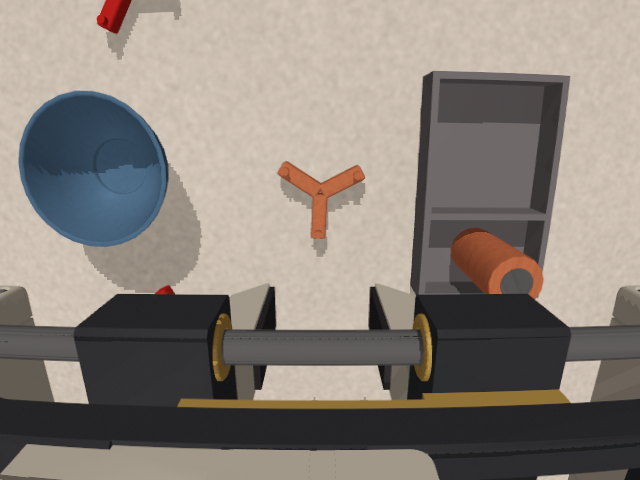

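The post stands in the small cell (top at (516,278)). The stilt is ahead at (320,190) with its near arm pointing down to (318,237); the bowl at (95,165) is well clear.

>>> servo_tool:
  linear:
    - [0.044,-0.007,0.15]
    - [0,0,0.25]
    - [0,0,0.2]
    - [0,0,0.12]
    - [0,0,0.06]
    - [0,0,0]
    - [0,0,0]
    - [0,0,0]
  spin: [0.017,0,0,0,0,0,0,0]

```text
time: 31.85
tool_pos: [457.3, 158.9, 4.2]
tcp_rot: [3.14, -0.0, 1.536]
contact_force: [-0.5, -0.1, -0.5]
grip_width: 41.2
finger_force: 0.0
```

>>> servo_tool:
  linear:
    - [0,0,0]
    - [0,0,0]
    - [0,0,0]
    - [0,0,0]
    - [0,0,0]
    - [0,0,0]
    - [0,0,0]
    - [0,0,0]
  spin: [0,0,0,0,0,0,0,0]
  hand: -1

```text
time: 32.85
tool_pos: [456.6, 158.8, 3.4]
tcp_rot: [3.141, 0.0, 1.536]
contact_force: [-0.3, 0.1, 1.8]
grip_width: 11.7
finger_force: 30.0
```

```bash
python3 plan.py 457 159 100 88 2 584 190 100 89.5 4
```

```text
now [456.6 158.8   3.4] 87.99 grip 11.7 30.0 F [-0.3  0.1  1.8] t 32.85
[[0.001, 0.001, -0.242], [0.001, 0.001, -0.242], [0.044, 0.157, -0.0], [0.043, 0.158, -0.0], [0.042, 0.158, -0.0], [0.041, 0.158, -0.0]]
[-0.0001, -0.0001, -0.0042, -0.0042, -0.0042, -0.0042]
```

>>> servo_tool:
  linear:
    - [0,0,-0.15]
    - [0,0,-0.25]
    - [0.059,0.158,0]
    - [0.059,0.158,0]
    - [0.06,0.158,0]
    - [0.06,0.159,0]
    - [0,0,0]
    - [0,0,0]
  spin: [0,0,0,0,0,0,0,0]

```text
time: 33.85
tool_pos: [583.7, 201.7, 82.6]
tcp_rot: [-3.14, 0.001, 1.536]
contact_force: [-0.1, 0.3, -0.7]
grip_width: 11.4
finger_force: 30.0
```

```bash
python3 - <<'E'
from m import *
c=cap('wrist','wrist9.png');t=cap('top','top9.png')
E
python3 plan.py 584.8 202 8.8 88 1
```

```text
now [583.7 201.6  83.1] 87.99 grip 11.9 30.0 F [ 0.5 -0.3  0.2] t 33.95
[[0.002, 0.005, 0.371]]
[-0.0001]
```

View pics/wrist9.png

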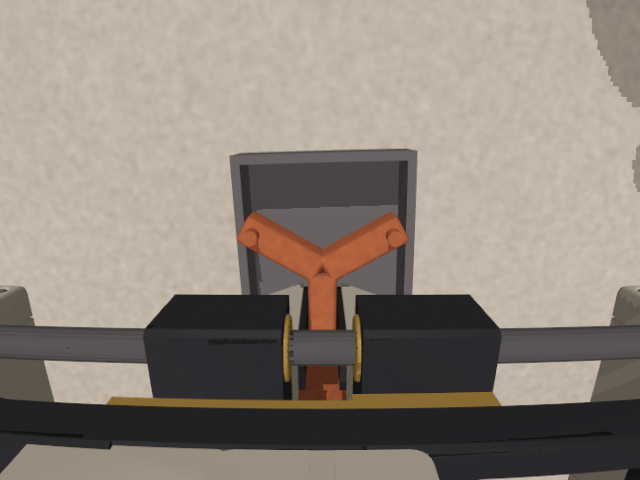

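The stilt is held flat, tips at columns 240–407 centred between the tray rims at 232 and 415.

>>> servo_tool:
  linear:
    - [0.002,0.004,0.1]
    - [0,0,0.12]
    - [0,0,0.08]
    - [0,0,0.05]
    - [0,0,0.02]
    - [0,0,0]
    - [0,0,0]
    - [0,0,0]
  spin: [0,0,0,0,0,0,0,0]

```text
time: 34.95
tool_pos: [585.9, 202.4, 9.8]
tcp_rot: [3.141, -0.0, 1.536]
contact_force: [-0.3, -0.8, 1.0]
grip_width: 11.9
finger_force: 30.0
```

>>> servo_tool:
  linear:
    - [0,0,0]
    - [0,0,0]
    - [0,0,0]
    - [0,0,-0.1]
    - [0,0,-0.25]
    - [0,0,-0.25]
    - [0,-0.2,-0.1]
    - [0,-0.2,0]
  spin: [0,0,0,0,0,0,0,0]
  hand: -0.4

```text
time: 35.95
tool_pos: [505.8, 205.3, 151.3]
tcp_rot: [3.137, -0.001, 1.535]
contact_force: [-0.3, 0.9, -0.0]
grip_width: 27.5
finger_force: 0.0
```

>>> servo_tool:
  linear:
    - [-0.1,-0.25,0]
    - [-0.1,-0.2,0]
    - [0,0,0]
    - [0,0,0]
    - [0,0,0]
    - [0,0,0]
    - [0,0,0]
    - [0,0,0]
  spin: [0,0,0,0,0,0,0,0]

```text
time: 36.95
tool_pos: [414.4, 168.3, 149.2]
tcp_rot: [-3.141, 0.0, 1.536]
contact_force: [0.8, -0.2, -0.2]
grip_width: 27.8
finger_force: 0.0
```

```bash
python3 - <<'E'
from m import *
c=cap('side','side10.png');t=cap('top','top10.png')
a=cv2.resize(t['frame'][120:270,110:510],(800,300),interpolation=2);b=cv2.resize(c['frame'][130:380,140:440],(360,300),interpolation=2)
b=np.hstack([b,np.zeros((300,440,3),np.uint8)]);cv2.imwrite('pics/final.png',np.vstack([a,b]))
E
python3 plan.py
```

```text
now [414.3 168.3 149.2] 87.99 grip 27.5 0.0 F [-0.1 -0.2 -0. ] t 37.05
[]
[]
```

View pics/final.png

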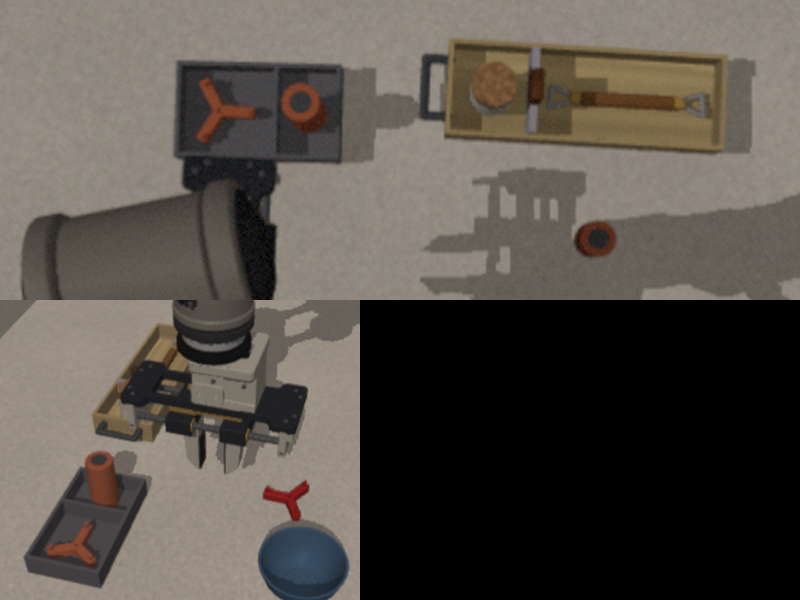

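The final picture shows all four placed. The stilt is flat in the large cell at (222,110) and the post upright in the small cell (302,105). The jar is in the grip-end compartment (493,85) and the loop tool flat in the long compartment. The short post and the bowl have not been moved, and the gripper is clear of everything.

```bash
python3 -c "from plant import workorder;print(workorder.close_job())"
```

```text
the job is handed in; nothing more can be done
None
```

Both kits are made up as asked, in the order asked, and the job was handed in at about 37 s on the robot's clock; the last pictures before hand-in showed everything in place, but the judging gave no verdict.

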